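Fit the starter gear and generator rotor to a crankshaft end

ROBOT

A 6-joint arm with a two-finger parallel gripper is mounted at the origin on the work surface. World frame = base frame: x ahead of the robot, y to its left, z up, the work surface at z = 0. Lengths are in mm, angles in degrees, forces in N, time in s.
With the tool pointing down it reaches from about 350 to 850 mm from the base axis. Payload 8.1 kg.
Tool frame: the origin (TCP) lies at the very end of the fingers, on their centre line; the grasp point (between the pads) lies 19 mm behind it; z points along the fingers, y is the line along which they close (so a half turn about z gives the same grasp; the last joint's range is limited). The gripper opens to 85 mm and grips with 20 to 120 N. Pads are 22 mm wide; open, the fingers measure 114 mm over their backs; the gripper's body (76 mm by 85 mm) begins 54 mm behind the grasp point. The pads swing forward as they close: fully open they stand 13 mm farther back than shut.
Start: joints at [67.185, 7.471, 85.268, -0, 87.261, -4.893], TCP at [184.613, 570.897, 231.292] pointing down, gripper open.
Joint ranges: [-169.43, 169.43], [-51.17, 129.36], [1.28, 143.12], [-76.62, 256.62], [0, 156.53], [-152.29, 152.29]. Speed limits (degrees/s): [136.94, 136.94, 159.86, 180, 180, 180].

INTERFACE

Orientations are given as [roll, pitch, yaw] about the fixed x, y, z axes, in that order (R = Rz(yaw) Ry(pitch) Rx(roll)).
In Python, from bench import * gives the robot as it stands.
- The arm moves only by the tool play_rows, never from a script. Its argument "increments" is a list of rows, each a list of 3 entries, a list of its own where there are three numbers: the gripper's target within -1 to 1 (fully open at 1, half-way at 0, shut at -1), then the shift along the tool's x, y, z in mm, then the turn about the tool's z in rad. A call has 1 to 12 rows; each row shifts and turns the commanded pose from where the row before left it, along the tool's axes as they then stand; what a row does not reach is not made up. A row lasts 1/12 s, in which the tool goes at most 41.7 mm and 7.16 degrees, less where a joint would pass 70% of its speed; a pose out of reach is approached as far as the arm can. A call is refused whole if a number of a shift passes 41.7 or a number of a turn 0.125, either way. A call with a gripper value outside its range is refused whole. The fingers move at their own pace and stop on an object; "force" is the grip in N (left out, the last holds). Time passes only in rows, so rows that do not move let the fingers close. It gives the time, the measured TCP pose, the force, the opening and the grip force at its end, in the units of the state.
- sense(): the state, without advancing time (a new reading comes with each control period).
- snapshot(name): name is "side" or "top"; returns a dict with "color" (400x640x3 uint8, red, green, blue), "intrinsics" (3x3 intrinsics, pixels), "world_from_camera" (4x4, takes a point from camera to world coordinates). Camera axes: x right, y down, z forward; pixel columns grow to the right and rows downward; lengths in mm; the calibration is good to about 2 mm. A picture is of the moment at which its call begins. There is no depth.
- hand_in(): hands the job in; it is judged then, once.
Trained networks look in a picture, given as the dict that the camera call returned (one of the last four; its "shot" number tells which), for a name from the list of things; names that differ only in an ending like _2 or _b are one class to them, and where a whole thing is asked for, a point or a joint stands for the part that bears it (a point fixed in the world has none). Each returns a list of dicts, best first, with "p" (0 to 1); they miss things now and then, are a little off and sometimes report something else, mostly with a low value. They report only what shows in the picture. A call takes as long as a camera call. They do not tell look-alikes from the thing itself.
- find_in(query, picture): "xyz" ([x, y, z] in mm, in the coordinates of the camera as it stood for that picture, good to about 4 mm: the middle of the surface that is visible of it).
- regions_of(query, picture): "mask" (400x640 bool, what is visible of it).
- pinpoint(query, picture): "xyz" ([x, y, z] in mm, in the coordinates of the camera as it stood for that picture, good to about 4 mm: a listed point, or the origin of a listed thing).
The state is a dict: "time": time; "joint_pos": joint angles; "qd": joint speeds; "joint_efforts": joint torques, N m; "tool_pos": TCP position; "tcp_rot": TCP orientation; "ft_force": force on the tool from outside, world axes, zero at the start; "wrist_torque": the same for the moment, N m; "finger_gap": finger opening in mm; "grip_force": force on a finger pad.
Only numpy, scipy, OpenCV 4.12 (cv2) and the standard library are available. Lean on these libraries where they do the work, as an engineer would, in place of code of your own. Each camera call takes 0.05 s, during which the arm holds its last target. There are 200 camera calls.

TASK

Build up the upright crankshaft end of the engine on the bench: slip the thrust collar on first, then the starter gear with its boss upwards, then the generator rotor with its keyway lined up with the crankshaft key, each lowered fully home before the next, not dropped. Leave everything else on the bench where it is, and let go of the parts at the end.

Things in the scene. Friction and masses are not known exactly. Their poses are not given: they have to be found in the camera images.
- crank: Fixed steel crankshaft end standing up out of the engine. Origin on its axis, on the 53 mm wide shoulder (120 mm above the bench) where the collar sits; z up. Above it: a 36 mm diameter journal to z = 38 mm (1 mm chamfer), then a 28 mm nose to z = 66 mm, its last 6 mm tapering to 17 mm. Fully home, collar, gear and rotor have their origins at z = 0, 12 and 28 mm.
- key (a point): Top of the dark key that stands out of the crankshaft nose on its own +x side, 13 mm from the axis, 59 mm above the shoulder. The key is 8 mm wide, reaches 17.8 mm from the axis (inside the journal's outline), runs from z = 38 to 59.5 mm, its top 4.5 mm tapered. Its yaw differs from start to start.
- engine: Fixed aluminium engine bottom end lying on its side. Origin on the bench under the crankshaft axis, +x to its finned barrel. From above: a disc of radius 108 mm about the origin joined to one of 90 mm about x = -100 mm, rim 112 mm high (floor inside 90 mm, stub shafts to 116 mm); barrel 112 mm wide and 117 mm high from x = 100 to 211 mm, studs on to 240 mm.
- idler (a point): Top of the pin of the fixed starter idler gear, 50 mm in diameter, beside the crankshaft, 80 mm from its axis (engine frame x = -48, y = 64 mm). Its teeth lie 10 to 22 mm above the crankshaft shoulder and its pin ends 30 mm above it: a finger on that side of the crankshaft may hit it. The fitted starter gear clears it by 3 mm.
- collar: Thrust collar: plain steel ring, outer diameter 60 mm, bore 39 mm, 12 mm high, lying flat. Origin: centre of its underside. About 0.15 kg.
- gear: Starter gear: steel toothed disc 104 mm in diameter and 10 mm thick, with a round boss 48 mm in diameter on top up to z = 24 mm, bore 39 mm right through, lying boss up. Origin: centre of its underside. About 0.4 kg.
- rotor: Generator rotor, drum up: steel flange 92 mm in diameter, 18 mm thick, and on it a drum 54 mm in diameter up to z = 46 mm. Origin: centre of its underside, where a recess 56 mm wide and 10 mm deep goes over the gear's boss; the recess roof sits on top of the 36 mm journal. Bore 30 mm (z = 10 to 46 mm) with a keyway on its +x side. About 0.75 kg.
- keyway (a point): Rotor keyway at the drum's top face, 17 mm from the rotor's axis on its +x side: 11 mm wide, 19 mm deep from the axis, open along the bore. A 26 mm wide pick-up pad on the flange's rim (out to 50 mm from the axis) marks the same side. The rotor goes on only with its +x along the crankshaft's +x.
- piston: Bystander: aluminium piston standing upright, 62 mm in diameter, 58 mm high. Origin: centre of its underside.
- spray_can: Bystander: tall spray can, 66 mm in diameter, 206 mm high. Origin: centre of its underside.
- oil_bottle: Bystander: grey oil bottle with a spout, 72 mm in diameter, 205 mm high. Origin: centre of its underside.
- bearing: Bystander: ball bearing lying flat, 72 mm outside, 33 mm bore, 17 mm high (it is not the collar). Origin: centre of its underside.
- blow_gun: Bystander: air blow gun, 190 x 125 mm, 32 mm high, lying at the far right. Origin: under its body.
- plug_socket: Bystander: plug socket standing upright, 24 mm in diameter, 70 mm high. Origin: centre of its underside.
- grease_pot: Bystander: small grease pot, 45 mm in diameter, 38 mm high. Origin: centre of its underside.
There are look-alikes about, which are no part of the job. Leave any pink or yellow look-alike of the collar alone. Leave any orange or turquoise look-alike of the gear alone.

How it is judged:
By the outcome, as a careful person would: the job done as asked, in the order asked, and still so for the second after the job is handed in, with the robot touching nothing.
It also fails if it takes over 72 s, if anything falls off the work surface, if the arm or the gripper's body presses on something with over 40 N, if the wrist force passes 120 N, or if a joint passes its speed limit or range.

## Working session

There is one attempt and no reset: what is moved stays moved. The work goes in short steps, Python scripts to look and compute and a tool call to move; the robot and the scene stay as the last step left them, time stands still between calls to the robot, and variables do not carry over. Pictures are saved under pics/ and viewed, at most 13 in all, crops included, and the job is handed in when it is done.

Besides the shell and the picture viewer there is one more tool, called after "Emit:" as name(argument=value, ...), one argument or row to a line, values as JSON. play_rows: Moves the arm, as the interface text tells. Its arguments: {"type":"object","properties":{"increments":{"type":"array","items":{"type":"array"}},"force":{"type":"number"}},"required":["increments"]}

```bash
ls; mkdir -p pics; cat > h.py <<'E'
from bench import *
import numpy as np, cv2
def w(p,s): 
    T=np.array(s["world_from_camera"]); return T[:3,:3]@np.array(p)+T[:3,3]
def save(s,n): cv2.imwrite("pics/"+n,cv2.cvtColor(s["color"],cv2.COLOR_RGB2BGR))
def ray(s,u,v,z):
    T=np.array(s["world_from_camera"]);K=np.array(s["intrinsics"])
    d=T[:3,:3]@np.linalg.solve(K,[u,v,1]);o=T[:3,3];return o+d*(z-o[2])/d[2]
def proj(s,p):
    T=np.array(s["world_from_camera"]);K=np.array(s["intrinsics"])
    c=K@(T[:3,:3].T@(np.array(p)-T[:3,3]));return c[:2]/c[2]
E
python3 - <<'E'
from h import *
np.set_printoptions(precision=1,suppress=True)
print(sense())
for c in("top","side"):
    s=snapshot(c);save(s,c+"0.png");print(c,np.array(s["world_from_camera"]).round(2).tolist(),np.array(s["intrinsics"]).tolist())
    for q in["crank","key","engine","idler","collar","gear","rotor","keyway","piston","spray_can","oil_bottle","bearing","plug_socket","grease_pot","blow_gun"]:
        for d in pinpoint(q,s)[:4]:
            p=w(d["xyz"],s);print(q,round(d["p"],2),p,proj(s,p))
E
```

```text
pics
{'time': 0.0, 'joint_pos': array([67.2,  7.5, 85.3, -0. , 87.3, -4.9]), 'qd': array([-0. ,  0.1, -0. ,  0. ,  0.1,  0. ]), 'joint_efforts': array([  0. , -56.9, -50.1,   0. ,   0. ,   0. ]), 'tool_pos': array([184.4, 570.4, 230.2]), 'tcp_rot': array([-179.9,   -0. ,  162.1]), 'ft_force': array([-0.1,  0.3,  0.7]), 'wrist_torque': array([-0., -0.,  0.]), 'grip_force': 0.0, 'finger_gap': 85.13656932006096}
top [[0.02, -0.98, 0.21, 174.13], [-1.0, -0.02, 0.0, 6.92], [-0.0, -0.21, -0.98, 1756.16], [0.0, 0.0, 0.0, 1.0]] [[505.70451096833807, 0.0, 318.81794685865293], [0.0, 505.70451096833807, 194.62697323462223], [0.0, 0.0, 1.0]]
crank 0.79 [635.1  29.5 117. ] [314.9 162.5]
crank 0.63 [403.  160.1   3.9] [276.4 234.9]
key 0.66 [652.9  41.2 179.5] [311.2 151.9]
key 0.6 [ 413.4 -270.7   -2. ] [399.8 234.3]
engine 0.81 [638.3  29.6  -2.7] [315.2 170.6]
idler 0.96 [587.7  92.6 148.8] [295.3 173.4]
collar 0.69 [ 623.4 -430.7   -2.6] [443.5 176.8]
collar 0.54 [ 614.  -213.9    1.4] [383.2 178.1]
collar 0.48 [ 581.  -321.6   -3. ] [413.3 187.8]
gear 0.8 [555.  266.6  -2.6] [248.2 192.2]
gea
[... 1590 characters left out ...]
iston 0.4 [400.8 157.7   0.5] [280.4 198.4]
spray_can 0.93 [ 504.6 -437.6    0.2] [333.8 386.9]
spray_can 0.3 [501.4 478.1   1.8] [304.1 138.9]
oil_bottle 0.63 [502.  475.3   1.5] [304.3 139.4]
oil_bottle 0.46 [ 420.  -254.9   45.5] [290.8 304.4]
bearing 0.59 [ 420.  -255.7   45.2] [290.8 304.8]
bearing 0.55 [736.7 263.6  -3.3] [373.6 172.2]
plug_socket 0.52 [413.4 316.5   4. ] [282.8 166.3]
plug_socket 0.46 [ 397.1 -157.6    3.5] [281.6 280.2]
plug_socket 0.33 [ 410.3 -271.2   -0.3] [288.1 319.8]
grease_pot 0.74 [641.   35.1   2.7] [358.4 220.8]
grease_pot 0.7 [402.7 157.8   1. ] [280.9 198.2]
blow_gun 0.69 [556.2 270.6   2.3] [323.4 172.7]
blow_gun 0.68 [ 711.6 -306.7   -2.9] [409.5 323. ]
```

```bash
python3 - <<'E'
import cv2
t=cv2.imread("pics/top0.png")[110:290,150:480];cv2.imwrite("pics/t0c.png",cv2.resize(t,None,fx=2.4,fy=2.4,interpolation=cv2.INTER_CUBIC))
E
```

```text
(no output)
```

View pics/t0c.png

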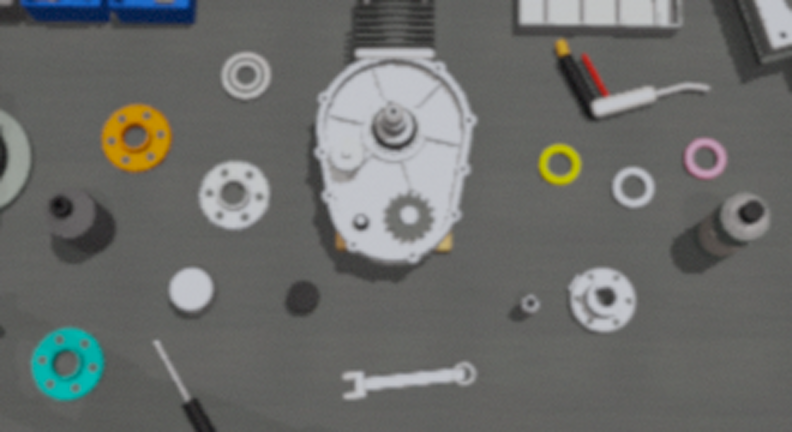

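View pics/side0.png

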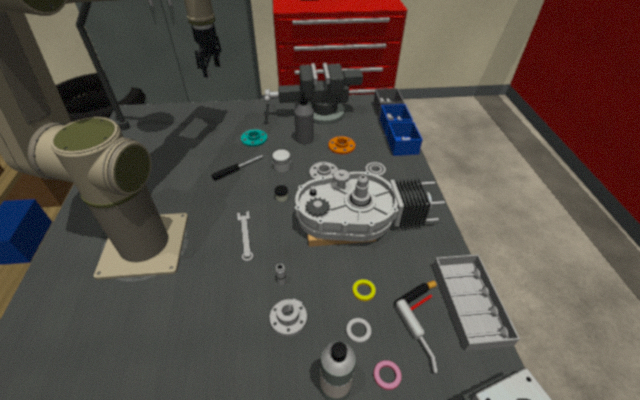

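Top view (crop, 2.4x): steel collar at crop (633,187), between yellow (560,164) and pink (705,158). Steel gear is at (234,195) and the rotor at (603,299) with its pad to the upper left. The crank is at (394,122). The side view agrees. Next I'll refine the positions with masks.

```bash
cat >> h.py <<'E'
from scipy.optimize import least_squares
def circ(x,y,z,r): 
    a=np.linspace(0,2*np.pi,72,endpoint=False);return np.c_[x+r*np.cos(a),y+r*np.sin(a),np.full(72,z)]
SH={"collar":[(0,30),(12,30)],"gear":[(0,52),(10,52),(10,24),(24,24)],"rotor":[(0,46),(18,46),(18,27),(46,27)]}
def hullc(pts):
    h=cv2.convexHull(np.float32(pts).reshape(-1,1,2));m=cv2.moments(h);return np.array([m["m10"]/m["m00"],m["m01"]/m["m00"]]),m["m00"]
def fit(s,q,guess,z0=0):
    """xy of a part whose underside is at z0, from the hull of its mask"""
    best=None
    uv=proj(s,[guess[0],guess[1],z0+8])
    for d in regions_of(q,s):
        ys,xs=np.nonzero(d["mask"])
        if len(xs)<20: continue
        c,A=hullc(np.c_[xs,ys])
        if best is None or np.hypot(*(c-uv))<np.hypot(*(best[0]-uv)): best=(c,A,d["p"])
    if best is None: return None
    def model(p): return hullc([proj(s,t) for z,r in SH[q] for t in circ(p[0],p[1],z0+z,r)])
    r=least_squares(lambda p:model(p)[0]-best[0],guess,diff_step=1e-3)
    return r.x,best[1]/model(r.x)[1],best[2],best[0]
E
python3 - <<'E'
from h import *
np.set_printoptions(precision=1,suppress=True)
K=[]
for k in range(2):
  for c in("top","side"):
    s=snapshot(c)
    for q,g in(("collar",(581.,-320.)),("gear",(557.,268.)),("rotor",(412.,-270.))): print(c,q,fit(s,q,g))
    for q in("crank","key","idler","engine","keyway","rotor"):
        for d in pinpoint(q,s)[:1]: print("  ",q,round(d["p"],2),w(d["xyz"],s))
    for d in regions_of("crank",s)[:2]:
        ys,xs=np.nonzero(d["mask"]);print("  crankmask",d["p"],xs.min(),xs.max(),ys.min(),ys.max(),len(xs))
ims=[]
for c in("top","side"):
    I=np.mean([snapshot(c)["color"].astype(float) for _ in range(6)],0);s=snapshot(c)
    np.save(c+"avg.npy",I)
    for p in((640,33,170),(412,-270,40)):
        u,v=proj(s,p).astype(int);print(c,p,u,v)
        ims.append(cv2.resize(I[v-20:v+20,u-25:u+25].astype(np.uint8)[:,:,::-1],None,fx=8,fy=7,interpolation=cv2.INTER_CUBIC))
cv2.imwrite("pics/zoom.png",np.vstack([np.hstack(ims[:2]),np.hstack(ims[2:])]))
E
```

```text
top collar (array([ 580.6, -318.3]), 0.859095529932215, 0.56, array([412.8, 187.4]))
top gear (array([557.5, 266.9]), 0.9502558815653542, 0.69, array([247.8, 191.1]))
top rotor (array([ 410.5, -269. ]), 0.981199316055863, 0.96, array([399.9, 234.7]))
   crank 0.46 [636.4  31.8 117.8]
   key 0.67 [651.7  39.9 178.9]
   idler 0.81 [588.7  93.9 146.8]
   engine 0.95 [640.2  29.   -1. ]
   keyway 0.98 [ 420.1 -259.8   43.7]
   rotor 0.73 [ 410.7 -270.9   -1. ]
  crankmask 0.59 306 321 152 170 233
side collar (array([ 579.1, -316.7]), 0.9218527800645642, 0.73, array([358.1, 330.3]))
side gear (array([552.9, 285.5]), 0.6833243132883583, 0.62, array([322.1, 169.7]))
side rotor (array([ 410.9, -268.1]), 0.972153695766776, 0.65, array([288. , 317.4]))
   crank 0.81 [639.2  34.4 120.4]
   key 0.6 [650.3  41.  180. ]
   idler 0.72 [584.2  99.3 152.4]
   engine 0.68 [643.2  37.4   5.1]
   keyway 0.87 [ 421.8 -252.7   43.5]
   rotor 0.83 [ 412.8 -268.8    1.1]
  crankmask 0.73 353 369 176 204 374
  crankmask 0.21 320 355 342 399 1655
top collar (array([ 575.1, -319.7]), 0.6879709173525725, 0.65, 
[... 354 characters left out ...]
  44.9]
   rotor 0.79 [ 414.  -272.1    0.2]
  crankmask 0.51 306 321 152 169 208
side collar (array([ 579.3, -315.8]), 0.8779408279300932, 0.69, array([358.1, 329.9]))
side gear (array([552.7, 285.3]), 0.6841071657752295, 0.65, array([322.1, 169.8]))
side rotor (array([ 411.3, -268.2]), 0.9839617087929945, 0.92, array([288.2, 317.4]))
   crank 0.62 [642.9  35.3 121.2]
   key 0.77 [650.6  42.4 176.9]
   engine 0.63 [639.6  35.2   3.8]
   keyway 0.93 [ 421.1 -253.9   45.3]
   rotor 0.67 [ 409.2 -268.6    1.8]
  crankmask 0.69 352 369 175 204 398
  crankmask 0.68 270 307 299 336 1104
top (640, 33, 170) 313 156
top (412, -270, 40) 401 233
side (640, 33, 170) 363 181
side (412, -270, 40) 287 311
```

View pics/zoom.png

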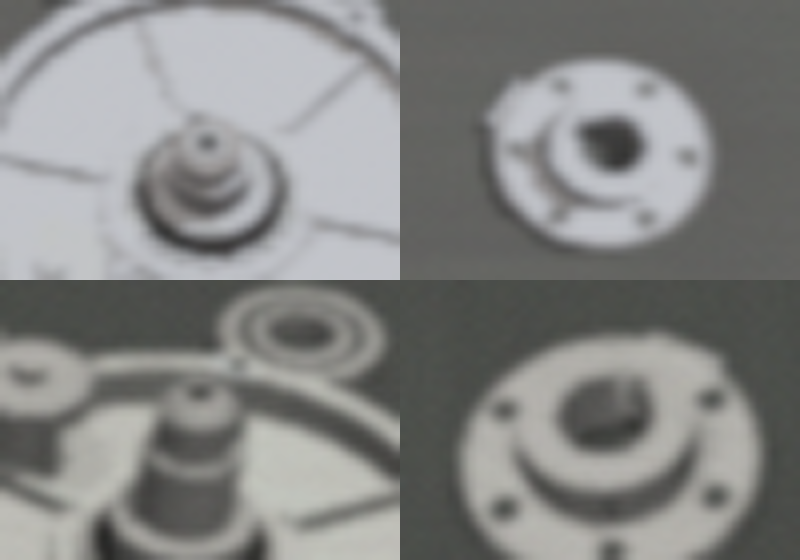

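```bash
python3 - <<'E'
from h import *
np.set_printoptions(precision=1,suppress=True)
for c,n,pad in(("top",(313.5,155.5),(388.4,226.5)),("side",(362.5,176.6),(298,299.5))):
    A={}
    for k in range(6):
        s=snapshot(c)
        for q in("crank","key","idler","engine","keyway","rotor"):
            D=pinpoint(q,s)
            if D and (D[0]["p"]>.4): A.setdefault(q,[]).append(w(D[0]["xyz"],s))
    for q in A: print(c,q,np.median(A[q],0),np.std(A[q],0),len(A[q]))
    print("nose top",ray(s,*n,186),"pad",ray(s,*pad,18))
    for z in(120,158,186): print(z,proj(s,(640,33,z)))
E
```

```text
top crank [635.9  31.3 117.3] [ 80.1 109.7  27.3] 6
top key [651.8  40.1 178.7] [1.8 0.8 0.8] 5
top idler [589.8  94.5 150.1] [57.4 61.9 55.8] 6
top engine [641.1  30.9  -2.1] [2.4 0.7 0.4] 4
top keyway [ 418.8 -259.1   43.6] [0.8 1.  2. ] 6
top rotor [ 414.4 -271.4   -1.5] [0.7 1.9 1.3] 6
nose top [638.9  33.5 186. ] pad [ 437.1 -228.4   18. ]
120 [313.9 160.8]
158 [313.8 157.6]
186 [313.7 155.2]
side crank [640.5  34.  120. ] [0.6 1.  1.3] 6
side key [651.4  40.3 179. ] [0.7 1.7 0.7] 6
side idler [586.   99.5 152.5] [1.3 1.2 1.3] 6
side engine [640.9  34.9   3.8] [1.4 1.2 1.4] 6
side keyway [ 420.6 -253.4   46.9] [1.  1.4 1.6] 6
side rotor [ 411.2 -268.8   -0.6] [1.2 1.2 1.1] 6
nose top [637.6  37.3 186. ] pad [ 438.1 -227.7   18. ]
120 [361.5 194.6]
158 [362.7 185. ]
186 [363.6 177.6]
```

Emit:
play_rows(
  increments=[
    [1, [0, 0, 0], 0.105],
    [1, [0, 0, 0], 0.105],
    [1, [0, 0, 0], 0.104],
  ],
)

```text
time: 8.95
tool_pos: [184.6, 570.9, 231.3]
tcp_rot: [180.0, -0.0, 143.8]
ft_force: [0.4, 0.0, -0.4]
finger_gap: 85.5
grip_force: 0.0
```

Emit:
play_rows(
  increments=[
    [1, [0, 0, 0], -0.1053],
    [1, [0, 0, 0], -0.1053],
    [1, [0, 0, 0], -0.1053],
    [1, [0, 0, 0], -0.1053],
    [1, [0, 0, 0], -0.1053],
    [1, [0, 0, 0], -0.1053],
    [1, [-8, -18, 0], 0],
    [1, [-15.2, -34.2, 0], 0],
    [1, [-15.2, -34.2, 0], 0],
    [1, [-15.2, -34.2, 0], 0],
    [1, [-15.2, -34.2, 0], 0],
    [1, [-15.2, -34.2, 0], 0],
  ],
)

```text
time: 9.95
tool_pos: [269.8, 380.8, 231.3]
tcp_rot: [180.0, 0.0, -179.7]
ft_force: [1.1, 0.1, -0.1]
finger_gap: 85.5
grip_force: 0.0
```

Emit:
play_rows(
  increments=[
    [1, [-15.2, -34.2, 0], 0],
    [1, [-15.2, -34.2, 0], 0],
    [1, [-15.2, -34.2, 0], 0],
    [1, [-15.2, -34.2, 0], 0],
    [1, [-15.2, -34.2, 0], 0],
    [1, [-15.2, -34.2, 0], 0],
    [1, [-15.2, -34.2, 0], 0],
    [1, [-15.2, -34.2, 0], 0],
    [1, [-15.2, -34.2, 0], 0],
    [1, [-15.2, -34.2, 0], 0],
    [1, [-15.2, -34.2, 0], 0],
    [1, [-15.2, -34.2, 0], 0],
  ],
)

```text
time: 10.95
tool_pos: [454.5, -29.1, 231.6]
tcp_rot: [-180.0, 0.1, -179.7]
ft_force: [1.0, 0.8, 0.1]
finger_gap: 85.5
grip_force: 0.0
```

Emit:
play_rows(
  increments=[
    [1, [-16.1, -36.2, 0], 0],
    [1, [-16.1, -36.2, 0], 0],
    [1, [-16.1, -36.2, 0], 0],
    [1, [-16.1, -36.2, 0], 0],
    [1, [-16.1, -36.2, 0], 0],
    [1, [-16.1, -36.2, 0], 0],
    [1, [-16.1, -36.2, 0], 0],
    [1, [-16.1, -36.2, 0], 0],
    [1, [0, 0, 36], 0],
    [1, [0, 0, 36], 0],
    [1, [0, 0, 36], 0],
    [1, [0, 0, 36], 0],
  ],
)

```text
time: 11.95
tool_pos: [584.2, -316.6, 85.6]
tcp_rot: [-180.0, 0.0, -179.7]
ft_force: [0.3, 0.0, 0.4]
finger_gap: 85.7
grip_force: 0.0
```

Emit:
play_rows(
  increments=[
    [1, [0, 0, 36], 0],
    [1, [0, 0, 30], 0],
    [1, [0, 0, 15], 0],
    [1, [0, 0, 2], 0],
    [0.6, [0, 0, 0], 0],
    [0.5, [0, 0, 0], 0],
    [0.45, [0, 0, 0], 0],
    [0.45, [0, 0, 0], 0],
  ],
  force=40,
)

```text
time: 12.62
tool_pos: [586.1, -317.2, 7.2]
tcp_rot: [-179.9, 0.2, -179.7]
ft_force: [-0.5, -0.3, 0.8]
finger_gap: 61.8
grip_force: 0.0
```

```bash
python3 - <<'E'
from h import *
s=snapshot("side");T=sense();print(T["tool_pos"],T["finger_gap"],T["ft_force"],T["grip_force"])
u,v=proj(s,(580,-318,30)).astype(int)
a=s["color"][v-45:v+40,u-50:u+50,::-1]
s=snapshot("top");u,v=proj(s,(580,-318,30)).astype(int)
b=s["color"][v-45:v+40,u-50:u+50,::-1]
cv2.imwrite("pics/z1.png",cv2.resize(np.hstack([a,b]),None,fx=4,fy=4,interpolation=cv2.INTER_CUBIC))
E
```

```text
[ 585.70435828 -317.00607856    6.75562312] 61.867447408456464 [-0.59688508  0.5285152   0.93966359] 0.0
```

View pics/z1.png

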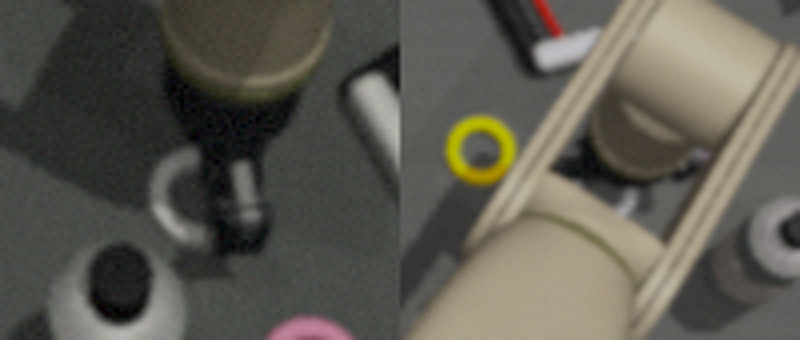

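The collar's left arc shows at zoom (152–200,197), and the fingers are at about 240, so the grip looks off-centre in x. I'll check that by projection.

```bash
python3 - <<'E'
from h import *
np.set_printoptions(precision=1,suppress=True)
s=snapshot("side");T=sense();print(T["time"],T["tool_pos"],T["tcp_rot"])
o=proj(s,(580,-318,30)).astype(int)-[50,45]
x,y,z=T["tool_pos"]
for dy in(-31,-45,31,45):
  for dx in(-11,11):
    for zz in(10,50): print(dy,dx,zz,(proj(s,(x+dx,y+dy,zz))-o)*4)
a=circ(580,-318,12,30);print([((proj(s,p)-o)*4).round().tolist() for p in a[::9]])
print(fit(s,"collar",(580.,-318.)))
E
```

```text
12.7667 [ 585.5 -316.9    6.2] [-179.9    0.2 -179.7]
-31 -11 10 [198.2 244.3]
-31 -11 50 [204.1 214.7]
-31 11 10 [234.9 240.9]
-31 11 50 [241.9 211.2]
-45 -11 10 [202.3 267.8]
-45 -11 50 [208.4 238.7]
-45 11 10 [239.4 264.3]
-45 11 50 [246.7 235.1]
31 -11 10 [181.1 146.4]
31 -11 50 [186.1 115.1]
31 11 10 [216.1 143.3]
31 11 50 [222.2 112. ]
45 -11 10 [177.5 125.6]
45 -11 50 [182.3  93.9]
45 11 10 [212.1 122.5]
45 11 50 [218.   90.9]
[[248.0, 189.0], [227.0, 158.0], [191.0, 147.0], [159.0, 164.0], [150.0, 198.0], [170.0, 231.0], [208.0, 242.0], [240.0, 224.0]]
(array([ 565.9, -317.3]), 0.4313119856133654, 0.55, array([352.8, 331. ]))
```

Emit:
play_rows(
  increments=[
    [0.75, [0, 0, 0], 0],
    [0.75, [3.5, 0, 0], 0],
    [0.75, [3.5, 0, 0], 0],
    [0.75, [0, 0, 3], 0],
    [0.75, [0, 0, 3], 0],
    [0.75, [0, 0, 0], 0],
    [0.75, [0, 0, 0], 0],
  ],
)

```text
time: 13.4
tool_pos: [576.8, -315.8, -2.4]
tcp_rot: [180.0, -0.1, -179.7]
ft_force: [-0.5, 0.5, 0.2]
finger_gap: 74.9
grip_force: 0.0
```

```bash
python3 - <<'E'
from h import *
s=snapshot("side");T=sense();print(T["time"],T["tool_pos"],T["finger_gap"],T["ft_force"],T["grip_force"])
o=proj(s,(580,-318,30)).astype(int)-[30,25]
a=cv2.resize(s["color"][o[1]:o[1]+50,o[0]:o[0]+60,::-1],None,fx=10,fy=10,interpolation=cv2.INTER_CUBIC)
x,y,z=T["tool_pos"]
P=[proj(s,(x,y+t,zz)) for t in(-33,33) for zz in(6,50)]
for p in P: cv2.circle(a,tuple(int(i) for i in (p-o)*10+5),4,(0,0,255),-1)
P=np.array([(proj(s,p)-o)*10+5 for p in circ(580,-318,12,30)],int);cv2.polylines(a,[P],True,(0,255,0),1)
cv2.imwrite("pics/z2.png",a)
E
```

```text
13.45 [ 577.09909288 -316.00097751   -2.06560872] 74.79411723953785 [ 1.05300493 -0.79646299  0.05326854] 0.0
```

View pics/z2.png

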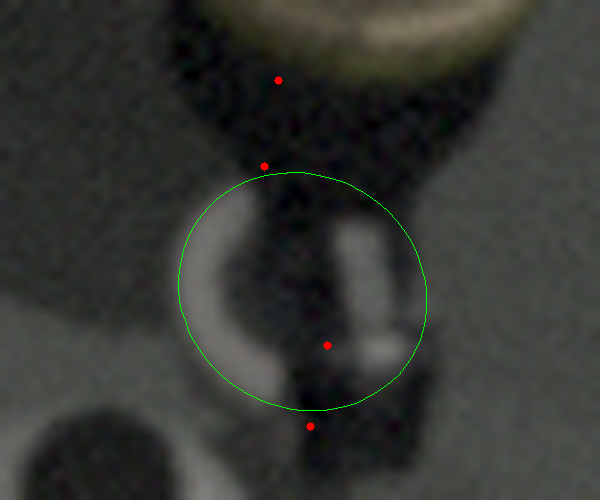

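The collar outline (green) fits, but the near finger appears about 4 px right of its projected place (red dots). I'll shift 4 mm in -x, which stays within the pad width either way, and grip.

Emit:
play_rows(
  increments=[
    [0.75, [4, 0, 0], 0],
    [0.75, [0, 0, 0], 0],
    [0.3, [0, 0, 0], 0],
    [0.3, [0, 0, 0], 0],
    [0.3, [0, 0, 0], 0],
    [0.3, [0, 0, 0], 0],
    [0.3, [0, 0, 0], 0],
  ],
  force=50,
)

```text
time: 14.03
tool_pos: [573.7, -316.5, -0.7]
tcp_rot: [-180.0, 0.1, -179.7]
ft_force: [-1.5, -0.4, 6.4]
finger_gap: 57.6
grip_force: 53.6
```

Emit:
play_rows(
  increments=[
    [0.3, [0, 0, -10], 0],
    [0.3, [0, 0, -30], 0],
    [0.3, [0, 0, -35], 0],
    [0.3, [0, 0, -35], 0],
    [0.3, [0, 0, -20], 0],
    [0.3, [0, 0, 0], 0],
  ],
)

```text
time: 14.53
tool_pos: [576.5, -318.2, 136.2]
tcp_rot: [-179.7, 0.5, -179.7]
ft_force: [0.3, -1.9, 0.3]
finger_gap: 57.4
grip_force: 54.2
```

```bash
python3 - <<'E'
from h import *
s=snapshot("side");T=sense();print(T["time"],T["tool_pos"],T["finger_gap"],T["ft_force"],T["grip_force"],T["wrist_torque"])
x,y,z=T["tool_pos"]
o=proj(s,(x,y,z)).astype(int)-[30,28]
a=cv2.resize(s["color"][o[1]:o[1]+50,o[0]:o[0]+60,::-1],None,fx=10,fy=10,interpolation=cv2.INTER_CUBIC)
P=np.array([(proj(s,p)-o)*10+5 for p in circ(x,y,z+10,30)],int);cv2.polylines(a,[P],True,(0,255,0),1)
s=snapshot("top")
o=proj(s,(x,y,z)).astype(int)-[20,25]
b=cv2.resize(s["color"][o[1]:o[1]+50,o[0]:o[0]+40,::-1],None,fx=5,fy=10,interpolation=cv2.INTER_CUBIC)
cv2.imwrite("pics/z3.png",np.hstack([a,b]))
E
```

```text
14.5833 [ 575.34360697 -317.46668221  132.83705261] 57.33404860009202 [ 0.26951263  0.97247312 -1.88923432] 54.12943856790662 [0.05484277 0.00935719 0.00702622]
```

View pics/z3.png

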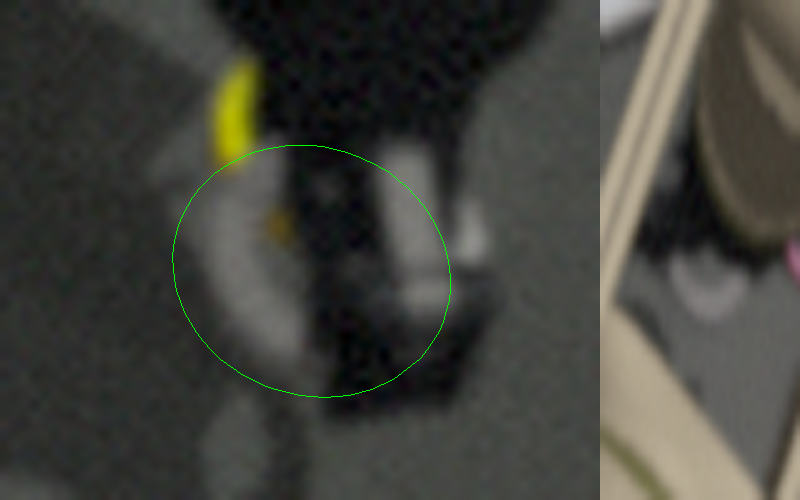

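Collar is lifted and roughly centred between the fingers (ring spans zoom x 205–490). Robot and camera x differ by about 7 mm here, so I'll go above the crank and compare collar and crank directly in the images.

Emit:
play_rows(
  increments=[
    [0.3, [0, 15, -20], 0],
    [0.3, [-6, 35, -20], 0],
    [0.3, [-6, 35, -20], 0],
    [0.3, [-6, 35, -25], 0],
    [0.3, [-6, 35, 0], 0],
    [0.3, [-6, 35, 0], 0],
    [0.3, [-6, 35, 0], 0],
    [0.3, [-6, 35, 0], 0],
    [0.3, [-6, 35, 0], 0],
    [0.3, [-6, 35, 0], 0],
    [0.3, [-6, 21, 0], 0],
    [0.3, [0, 0, 0], 0],
  ],
)

```text
time: 15.63
tool_pos: [630.3, 38.7, 209.4]
tcp_rot: [179.9, -0.2, -179.5]
ft_force: [0.4, -0.9, -2.4]
finger_gap: 57.3
grip_force: 54.2
```

```bash
cat > look.py <<'E'
from h import *
import sys
np.set_printoptions(precision=1,suppress=True)
def look(q,off,name,view=True):
    T=sense();print(T["time"],T["tool_pos"],T["tcp_rot"],T["finger_gap"],T["ft_force"])
    x,y,z=T["tool_pos"];L=[]
    for c in("side","top"):
        s=snapshot(c)
        print(c,q,fit(s,q,(x,y),z+off))
        o=proj(s,(x,y,z-20)).astype(int)-[20,30]
        a=cv2.resize(s["color"][o[1]:o[1]+60,o[0]:o[0]+40,::-1],None,fx=10,fy=10,interpolation=cv2.INTER_CUBIC)
        for zz,r,(cx,cy) in [(z+off,SH[q][0][1],(x,y)),(z+off+SH[q][-1][0],SH[q][-1][1],(x,y)),(120,26.5,(639,34)),(158,18,(639,34)),(186,8.5,(639,34))]:
            P=np.array([(proj(s,p)-o)*10+5 for p in circ(cx,cy,zz,r)],int);cv2.polylines(a,[P],True,(0,255,0) if cx==x else (0,0,255),1)
        L.append(a)
    cv2.imwrite("pics/"+name,np.hstack(L))
E
python3 -c "
from look import *
look('collar',.7,'z4.png')"
```

```text
15.6333 [630.3  38.7 209.4] [ 179.9   -0.2 -179.5] 57.28682098550347 [ 0.4 -0.9 -2.4]
side collar (array([633.7,  40.6]), 0.6300916147344378, 0.53, array([361.9, 167.8]))
top collar (array([620.6,  37.5]), 0.28600238884512286, 0.57, array([312. , 158.3]))
```

View pics/z4.png

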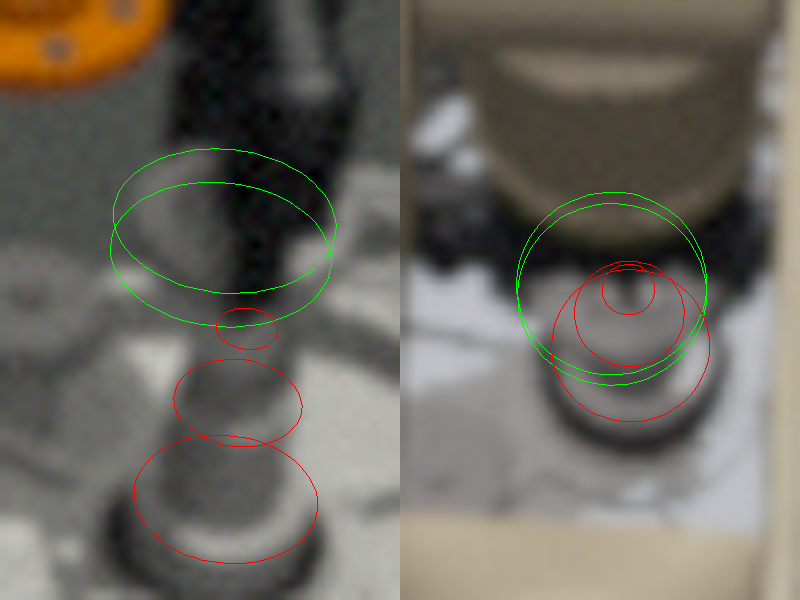

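Nose hole is at zoom (628,290) in the top view, and the crank overlays (red) fit in both views. The collar's left edge in the side view is near 125, against 112 predicted. So the collar needs about +5 mm in x and -4 mm in y.

Emit:
play_rows(
  increments=[
    [0.3, [-2.5, -2, 0], 0],
    [0.3, [-2.5, -2, 0], 0],
    [0.3, [0, 0, 0], 0],
    [0.3, [0, 0, 0], 0],
  ],
)

```text
time: 16.17
tool_pos: [636.4, 28.7, 212.3]
tcp_rot: [-180.0, 0.0, -179.8]
ft_force: [-0.4, -0.2, -1.8]
finger_gap: 57.3
grip_force: 54.2
```

```bash
cat >> look.py <<'E'
def edges(q,off):
    T=sense();x,y,z=T["tool_pos"];print(T["time"],T["tool_pos"],T["finger_gap"],T["ft_force"])
    for c in("side","top"):
        s=snapshot(c)
        m=np.array([proj(s,p) for zz,r in SH[q] for p in circ(x,y,z+off+zz,r)])
        for d in regions_of(q,s)[:3]:
            ys,xs=np.nonzero(d["mask"]);print(c,round(d["p"],2),"mask u",xs.min(),xs.max(),"v",ys.min(),ys.max(),len(xs),"model",m.min(0),m.max(0))
        for d in pinpoint(q,s)[:2]: print("  pp",d["p"],w(d["xyz"],s))
        for d in pinpoint("crank",s)[:1]: print("  crank",d["p"],w(d["xyz"],s))
E
python3 -c "
from look import *
edges('collar',.7)"
```

```text
16.1667 [636.4  28.7 212.3] 57.27671544924488 [-0.4 -0.2 -1.8]
side 0.62 mask u 374 400 v 360 389 401 model [352.4 160.8] [375.2 178.8]
side 0.52 mask u 353 374 v 280 300 279 model [352.4 160.8] [375.2 178.8]
  pp 0.97 [ 626.  -425.9    1.8]
  pp 0.76 [ 608.4 -206.8    4.9]
  crank 0.79 [642.3  32.1 120.4]
top 0.68 mask u 374 388 v 170 186 128 model [305.3 143.6] [324.4 163. ]
top 0.53 mask u 435 451 v 168 185 187 model [305.3 143.6] [324.4 163. ]
  pp 0.66 [ 615.7 -210.9    0.2]
  pp 0.44 [643.8  25.5 211. ]
  crank 0.54 [636.2  31.1 119.4]
```

```bash
cat >> look.py <<'E'
def near(q,off,n=3,rad=45):
    T=sense();x,y,z=T["tool_pos"];print(T["time"],T["tool_pos"],T["tcp_rot"],T["ft_force"])
    for c in("side","top"):
        P=[];F=[]
        for k in range(n):
            s=snapshot(c)
            for d in pinpoint(q,s):
                p=w(d["xyz"],s)
                if np.linalg.norm(p-[x,y,z+off])<rad: P.append([*p,d["p"]])
            for d in regions_of(q,s):
                ys,xs=np.nonzero(d["mask"]);u=proj(s,(x,y,z+off))
                if np.hypot(xs.mean()-u[0],ys.mean()-u[1])<14:
                    m=np.array([proj(s,p) for zz,r in SH[q] for p in circ(x,y,z+off+zz,r)])
                    F.append([xs.min(),xs.max(),ys.min(),ys.max(),len(xs)])
        print(c,"pp",np.array(P));print("mask",np.array(F));
        if F: print("model",m.min(0),m.max(0))
E
python3 -c "
from look import *
near('collar',.7)"
```

```text
16.5667 [636.3  29.8 212.3] [ 180.     0.  -179.7] [-1.   0.2 -1.4]
side pp [[644.9  30.8 217.8   0.5]
 [646.4  31.  216.6   0.4]
 [644.3  27.7 210.6   0.6]]
mask [[355 376 161 175 114]
 [354 376 162 175 121]
 [355 375 162 174  88]]
model [352.3 160.5] [375.1 178.5]
top pp [[650.3  37.6 180.9   0.4]
 [642.6  25.8 210.9   0.4]
 [643.6  27.9 211.9   0.7]
 [651.8  40.3 174.9   0.6]
 [642.   26.3 212.    0.6]]
mask [[306 323 154 161  92]]
model [305.  143.7] [324. 163.]
```

Emit:
play_rows(
  increments=[
    [0.3, [3, 4, 0], 0],
    [0.3, [0, 0, 8], 0],
    [0.3, [0, 0, 8], 0],
    [0.3, [0, 0, 8], 0],
    [0.3, [0, 0, 6], 0],
    [0.3, [0, 0, 0], 0],
    [0.3, [0, 0, 0], 0],
  ],
)

```text
time: 18.05
tool_pos: [632.7, 33.7, 181.2]
tcp_rot: [180.0, -0.1, -179.7]
ft_force: [0.4, 0.2, -1.7]
finger_gap: 57.6
grip_force: 54.2
```

Emit:
play_rows(
  increments=[
    [0.3, [0, 0, 6], 0],
    [0.3, [0, 0, 6], 0],
    [0.3, [0, 0, 0], 0],
    [0.3, [0, 0, 0], 0],
  ],
)

```text
time: 18.38
tool_pos: [632.9, 33.7, 169.6]
tcp_rot: [180.0, -0.1, -179.7]
ft_force: [0.2, 0.1, -1.5]
finger_gap: 57.5
grip_force: 54.2
```

Emit:
play_rows(
  increments=[
    [0.3, [-3, 0, 0], 0],
    [0.3, [0, 0, 0], 0],
  ],
)

```text
time: 18.55
tool_pos: [636.9, 33.7, 170.7]
tcp_rot: [-180.0, 0.1, -179.7]
ft_force: [0.5, -0.6, -1.8]
finger_gap: 57.3
grip_force: 54.2
```

Emit:
play_rows(
  increments=[
    [0.3, [-2, 0, 0], 0],
    [0.3, [0, 0, 0], 0],
  ],
)

```text
time: 18.72
tool_pos: [637.5, 33.7, 170.0]
tcp_rot: [-180.0, -0.1, -179.7]
ft_force: [-4.3, 0.1, -0.4]
finger_gap: 57.4
grip_force: 54.4
```

Emit:
play_rows(
  increments=[
    [0.3, [4, 0, 0], 0],
    [0.3, [4, 0, 0], 0],
    [0.3, [0, 0, 0], 0],
  ],
)

```text
time: 18.97
tool_pos: [630.1, 33.7, 170.6]
tcp_rot: [-180.0, 0.0, -179.7]
ft_force: [0.9, -1.2, -1.1]
finger_gap: 57.4
grip_force: 54.2
```

Emit:
play_rows(
  increments=[
    [0.3, [2, 0, 0], 0],
    [0.3, [0, 0, 0], 0],
  ],
)

```text
time: 19.13
tool_pos: [629.6, 33.8, 171.0]
tcp_rot: [180.0, 0.2, -179.7]
ft_force: [7.3, 0.3, -2.7]
finger_gap: 57.3
grip_force: 54.9
```

Emit:
play_rows(
  increments=[
    [0.3, [-4, 0, 0], 0],
    [0.3, [0, 3, 0], 0],
    [0.3, [0, 0, 0], 0],
  ],
)

```text
time: 19.38
tool_pos: [632.2, 37.2, 170.3]
tcp_rot: [180.0, -0.0, -179.7]
ft_force: [-0.3, -0.3, -1.9]
finger_gap: 57.6
grip_force: 55.2
```

Emit:
play_rows(
  increments=[
    [0.3, [0, 2, 0], 0],
    [0.3, [0, 0, 0], 0],
  ],
)

```text
time: 19.55
tool_pos: [632.1, 39.1, 170.2]
tcp_rot: [180.0, -0.0, -179.7]
ft_force: [-0.4, -0.2, -1.2]
finger_gap: 57.3
grip_force: 55.2
```

Emit:
play_rows(
  increments=[
    [0.3, [0, 1.5, 0], 0],
    [0.3, [0, 0, 0], 0],
  ],
)

```text
time: 19.72
tool_pos: [632.1, 39.3, 170.2]
tcp_rot: [-179.9, -0.0, -179.7]
ft_force: [0.0, -3.9, -2.5]
finger_gap: 57.4
grip_force: 55.2
```

Emit:
play_rows(
  increments=[
    [0.3, [0, -5, 0], 0],
    [0.3, [0, -3, 0], 0],
    [0.3, [0, 0, 0], 0],
  ],
)

```text
time: 19.97
tool_pos: [632.3, 31.6, 170.3]
tcp_rot: [180.0, -0.0, -179.7]
ft_force: [-0.2, -0.4, -2.3]
finger_gap: 57.2
grip_force: 55.2
```

Emit:
play_rows(
  increments=[
    [0.3, [0, -2, 0], 0],
    [0.3, [0, 0, 0], 0],
  ],
)

```text
time: 20.13
tool_pos: [632.3, 29.9, 170.3]
tcp_rot: [180.0, 0.0, -179.7]
ft_force: [0.0, -0.0, -2.3]
finger_gap: 57.5
grip_force: 55.2
```

Emit:
play_rows(
  increments=[
    [0.3, [0, -2, 0], 0],
    [0.3, [0, 0, 0], 0],
  ],
)

```text
time: 20.3
tool_pos: [632.5, 28.6, 170.4]
tcp_rot: [179.9, 0.0, -179.7]
ft_force: [1.5, 2.1, -2.5]
finger_gap: 57.1
grip_force: 55.1
```

Emit:
play_rows(
  increments=[
    [0.3, [0, -2, 0], 0],
    [0.3, [0, 0, 0], 0],
  ],
)

```text
time: 20.47
tool_pos: [632.7, 28.0, 170.4]
tcp_rot: [179.8, 0.1, -179.6]
ft_force: [2.3, 8.6, -2.3]
finger_gap: 57.0
grip_force: 55.2
```

Emit:
play_rows(
  increments=[
    [0.3, [0.5, 7.6, 0], 0],
    [0.3, [0, 0, 5], 0],
    [0.3, [0, 0, 5], 0],
    [0.3, [0, 0, 2], 0],
    [0.3, [0, 0, 0], 0],
    [0.3, [0, 0, 0], 0],
  ],
)

```text
time: 20.97
tool_pos: [631.4, 33.5, 157.7]
tcp_rot: [-180.0, -0.1, -179.7]
ft_force: [0.1, 0.5, -0.6]
finger_gap: 57.3
grip_force: 55.2
```

Emit:
play_rows(
  increments=[
    [0.3, [0, 0, 2], 0],
    [0.3, [0, 0, 2], 0],
    [0.3, [0, 0, 0], 0],
  ],
)

```text
time: 21.22
tool_pos: [631.6, 33.7, 153.8]
tcp_rot: [-180.0, -0.0, -179.7]
ft_force: [0.6, -0.6, -1.9]
finger_gap: 57.3
grip_force: 55.2
```

Emit:
play_rows(
  increments=[
    [0.3, [0, 0, 6], 0],
    [0.3, [0, 0, 8], 0],
    [0.3, [0, 0, 8], 0],
    [0.3, [0, 0, 6], 0],
    [0.3, [0, 0, 3], 0],
    [0.3, [0, 0, 0], 0],
    [0.3, [0, 0, 0], 0],
  ],
)

```text
time: 21.8
tool_pos: [631.5, 33.8, 122.9]
tcp_rot: [-180.0, -0.0, -179.7]
ft_force: [0.1, -0.4, -1.3]
finger_gap: 57.1
grip_force: 55.2
```

Emit:
play_rows(
  increments=[
    [0.3, [0, 0, 2], 0],
    [0.3, [0, 0, 2], 0],
    [0.3, [0, 0, 0], 0],
    [0.3, [0, 0, 0], 0],
  ],
)

```text
time: 22.13
tool_pos: [631.9, 33.8, 119.4]
tcp_rot: [-180.0, 0.0, -179.7]
ft_force: [-0.8, 1.5, -1.6]
finger_gap: 57.3
grip_force: 55.2
```

Emit:
play_rows(
  increments=[
    [0.3, [0, 0, 1.5], 0],
    [0.3, [0, 0, 0], 0],
    [0.3, [0, 0, 0], 0],
  ],
)

```text
time: 22.38
tool_pos: [632.2, 33.8, 119.3]
tcp_rot: [-180.0, 0.1, -179.7]
ft_force: [-3.5, 0.1, 6.4]
finger_gap: 57.4
grip_force: 56.0
```

Emit:
play_rows(
  increments=[
    [0.3, [0, 0, 1.5], 0],
    [0.3, [0, 0, 0], 0],
    [0.3, [0, 0, 0], 0],
  ],
)

```text
time: 22.63
tool_pos: [632.5, 33.8, 119.2]
tcp_rot: [-180.0, 0.1, -179.7]
ft_force: [-7.7, -0.6, 14.3]
finger_gap: 57.7
grip_force: 56.8
```

Emit:
play_rows(
  increments=[
    [0.5, [0, 0, -2.5], 0],
    [0.9, [0, 0, 0], 0],
    [0.9, [0, 0, 0], 0],
    [0.9, [0, 0, 0], 0],
    [0.9, [0, 0, -10], 0],
    [0.9, [0, 0, -25], 0],
    [0.9, [0, 0, -35], 0],
    [0.9, [0, 0, -35], 0],
    [0.9, [0, 0, -10], 0],
    [0.9, [6, 17, 0], 0],
  ],
)

```text
time: 23.47
tool_pos: [628.8, 48.5, 240.1]
tcp_rot: [-179.9, 0.5, -179.9]
ft_force: [0.3, -0.6, -0.8]
finger_gap: 81.1
grip_force: 0.0
```

Emit:
play_rows(
  increments=[
    [0.9, [12, 34, 0], 0],
    [0.9, [12, 34, 0], 0],
    [0.9, [12, 34, 0], 0],
    [0.9, [12, 34, 0], 0],
    [0.9, [12, 34, 0], 0],
    [0.9, [12, 34, 15], 0],
    [0.9, [3, 13, 30], 0],
    [0.9, [0, 0, 35], 0],
    [0.9, [0, 0, 35], 0],
    [0.9, [0, 0, 30], 0],
    [0.9, [0, 0, 0], 0],
    [0.9, [0, 0, 0], 0],
  ],
)

```text
time: 24.47
tool_pos: [548.1, 266.8, 87.5]
tcp_rot: [-179.9, -0.2, -179.7]
ft_force: [0.1, 0.8, 1.4]
finger_gap: 81.2
grip_force: 0.0
```

```bash
python3 - <<'E'
from look import *
T=sense();x,y,z=T["tool_pos"];print(T["time"],T["tool_pos"],T["finger_gap"],T["ft_force"])
for c in("top","side"):
    s=snapshot(c)
    for q in("gear","collar"):
        for d in pinpoint(q,s)[:5]:print(c,q,round(d["p"],2),w(d["xyz"],s))
    if c=="side":
        o=proj(s,(620,200,60)).astype(int)-[45,35]
        a=cv2.resize(s["color"][o[1]:o[1]+75,o[0]:o[0]+100,::-1],None,fx=8,fy=8,interpolation=cv2.INTER_CUBIC)
        for cc,col in((circ(550,268,24,24),(0,255,0)),(circ(x,y,z,11),(0,0,255)),(circ(638.5,34,132,30),(255,0,0))):
            cv2.polylines(a,[np.array([(proj(s,p)-o)*8+4 for p in cc],int)],True,col,1)
        cv2.imwrite("pics/z5.png",a)
E
```

```text
24.4667 [548.1 266.8  87.5] 81.22876996552336 [0.1 0.8 1.4]
top gear 0.81 [305.1 490.3  -1. ]
top gear 0.74 [554.9 268.7   0.6]
top gear 0.52 [638.9 414.6  -0.5]
top collar 0.55 [637.9  30.5 117.9]
top collar 0.55 [ 610.7 -211.3   -0.7]
top collar 0.51 [ 626.1 -428.8   -2.7]
top collar 0.4 [ 417.3 -258.5   42.2]
side gear 0.77 [305.5 498.3   0.7]
side gear 0.63 [555.  271.    2.9]
side collar 0.83 [ 623.  -425.     3.8]
side collar 0.76 [ 609.1 -207.7    0.4]
side collar 0.48 [641.2  34.9 120.7]
```

View pics/z5.png

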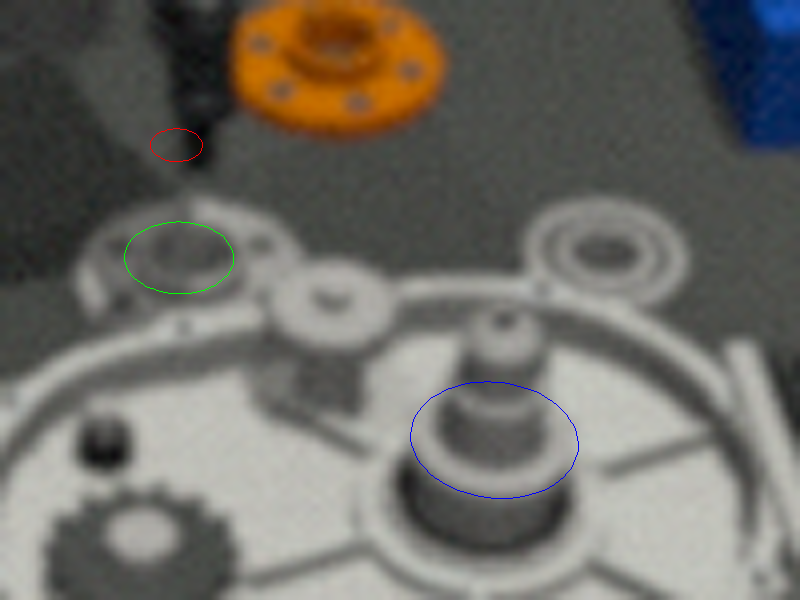

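The collar sits at the base of the crank at zoom (490,460). The gear boss is at about (190,245) with the finger over it at about (205,140). I'll descend onto the boss.

Emit:
play_rows(
  increments=[
    [0.9, [0, 0, 25], 0],
    [0.9, [0, 0, 25], 0],
    [0.9, [0, 0, 18], 0],
    [0.9, [0, 0, 4], 0],
    [0.9, [0, 0, 0], 0],
    [0.9, [0, 0, 0], 0],
  ],
)

```text
time: 25.27
tool_pos: [550.5, 267.7, 18.2]
tcp_rot: [180.0, 0.1, -179.7]
ft_force: [0.3, -0.1, -0.2]
finger_gap: 80.9
grip_force: 0.0
```

Emit:
play_rows(
  increments=[
    [0.9, [1.5, 0, 4], 0],
    [0.9, [0, 0, 3.5], 0],
    [0, [0, 0, 0], 0],
    [0, [0, 0, 0], 0],
    [0, [0, 0, 0], 0],
    [0, [0, 0, 0], 0],
    [0, [0, 0, 0], 0],
    [0, [0, 0, 0], 0],
  ],
  force=70,
)

```text
time: 25.93
tool_pos: [548.6, 267.7, 10.4]
tcp_rot: [180.0, 0.1, -179.7]
ft_force: [-1.4, -0.9, 6.8]
finger_gap: 44.5
grip_force: 70.4
```

Emit:
play_rows(
  increments=[
    [0, [0, 0, -8], 0],
    [0, [0, 0, -20], 0],
    [0, [0, 0, -35], 0],
    [0, [0, 0, -38], 0],
    [0, [0, 0, -38], 0],
    [0, [0, 0, -36], 0],
    [0, [0, 0, -35], 0],
    [0, [-6, -17, -5], 0],
    [0, [-11, -31, 0], 0],
    [0, [-11, -31, 0], 0],
    [0, [-11, -31, 0], 0],
    [0, [-11, -31, 0], 0],
  ],
)

```text
time: 26.93
tool_pos: [598.4, 125.3, 224.0]
tcp_rot: [-180.0, -0.1, -179.7]
ft_force: [1.2, 0.4, -5.5]
finger_gap: 45.0
grip_force: 72.8
```

Emit:
play_rows(
  increments=[
    [0, [-11, -31, 0], 0],
    [0, [-11, -31, 0], 0],
    [0, [-9, -26, 0], 0],
    [0, [-2, -5, 0], 0],
    [0, [0, 0, 0], 0],
    [0, [0, 0, 0], 0],
    [0, [0, 0, 0], 0],
  ],
)

```text
time: 27.52
tool_pos: [631.7, 35.0, 224.0]
tcp_rot: [180.0, -0.1, -179.7]
ft_force: [0.6, -0.0, -4.7]
finger_gap: 45.2
grip_force: 72.9
```

```bash
python3 - <<'E'
from look import *
near('gear',-10.4,2)
for c in("side","top"):
    s=snapshot(c)
    for d in pinpoint("crank",s)[:1]: print(w(d["xyz"],s))
E
```

```text
27.5167 [631.7  35.  224. ] [ 180.    -0.1 -179.7] [ 0.6 -0.  -4.7]
side pp [[639.5  38.9 215.8   0.7]
 [640.5  39.1 219.1   0.7]]
mask [[346 384 156 181 629]
 [346 384 157 180 584]]
model [342.2 154.8] [381.2 182.8]
top pp [[638.7  33.4 214.1   0.7]
 [638.5  34.8 214.3   0.6]]
mask [[297 327 152 167 317]
 [297 327 153 167 329]]
model [296.4 138.5] [329.4 171.1]
[ 506.6 -438.3   -0.6]
[639.7  33.7 119.4]
```

Emit:
play_rows(
  increments=[
    [0, [0, -1.3, 10], 0],
    [0, [0, 0, 12], 0],
    [0, [0, 0, 12], 0],
    [0, [0, 0, 8], 0],
    [0, [0, 0, 3], 0],
    [0, [0, 0, 0], 0],
    [0, [0, 0, 0], 0],
  ],
)

```text
time: 28.9
tool_pos: [632.1, 32.5, 179.0]
tcp_rot: [180.0, -0.0, -179.7]
ft_force: [0.2, 0.1, -3.8]
finger_gap: 44.8
grip_force: 72.9
```

Emit:
play_rows(
  increments=[
    [0, [0, 0, 3], 0],
    [0, [0, 0, 3], 0],
    [0, [0, 0, 3], 0],
    [0, [0, 0, 0], 0],
    [0, [0, 0, 0], 0],
  ],
)

```text
time: 29.32
tool_pos: [632.1, 32.5, 170.0]
tcp_rot: [180.0, -0.0, -179.7]
ft_force: [-0.2, -0.6, -4.6]
finger_gap: 44.6
grip_force: 72.9
```

Emit:
play_rows(
  increments=[
    [0, [0, 0, 2], 0],
    [0, [0, 0, 0], 0],
    [0, [0, 0, 0], 0],
  ],
)

```text
time: 29.57
tool_pos: [632.4, 32.5, 168.5]
tcp_rot: [-180.0, 0.0, -179.7]
ft_force: [0.4, -0.2, -4.7]
finger_gap: 44.7
grip_force: 72.9
```

Emit:
play_rows(
  increments=[
    [0, [0.4, 1.2, 0], 0],
    [0, [0, 0, 1.5], 0],
    [0, [0, 0, 1.5], 0],
    [0, [0, 0, 1.5], 0],
    [0, [0, 0, 0], 0],
    [0, [0, 0, 0], 0],
  ],
)

```text
time: 30.07
tool_pos: [633.3, 33.7, 166.2]
tcp_rot: [-180.0, 0.2, -179.7]
ft_force: [-0.4, 0.2, 7.2]
finger_gap: 44.9
grip_force: 73.8
```

Emit:
play_rows(
  increments=[
    [0, [-1.2, 0, 0], 0],
    [0, [0, 0, 0], 0],
    [0, [0, 0, 0], 0],
  ],
)

```text
time: 30.32
tool_pos: [633.8, 33.7, 165.7]
tcp_rot: [-180.0, 0.1, -179.7]
ft_force: [-1.9, -0.5, 6.8]
finger_gap: 44.4
grip_force: 73.9
```

Emit:
play_rows(
  increments=[
    [0, [-1, 0, 0], 0],
    [0, [0, 0, 0], 0],
    [0, [0, 0, 0], 0],
  ],
)

```text
time: 30.57
tool_pos: [634.1, 33.7, 165.4]
tcp_rot: [-180.0, 0.0, -179.7]
ft_force: [-5.1, 0.1, 6.6]
finger_gap: 45.2
grip_force: 74.6
```

Emit:
play_rows(
  increments=[
    [0, [1, 0, 1.5], 0],
    [0, [0, 0, 0], 0],
    [0, [0, 0, 0], 0],
  ],
)

```text
time: 30.82
tool_pos: [632.1, 33.7, 162.5]
tcp_rot: [-180.0, -0.1, -179.7]
ft_force: [-3.7, -0.4, -1.8]
finger_gap: 44.8
grip_force: 74.1
```

Emit:
play_rows(
  increments=[
    [0, [0, 1.2, 0], 0],
    [0, [0, 0, 0], 0],
    [0, [0, 0, 0], 0],
  ],
)

```text
time: 31.07
tool_pos: [631.8, 34.4, 161.5]
tcp_rot: [-180.0, -0.2, -179.7]
ft_force: [-5.0, -1.4, -1.7]
finger_gap: 45.3
grip_force: 74.1
```

Emit:
play_rows(
  increments=[
    [0, [0, -2.4, 0], 0],
    [0, [0, 0, 0], 0],
    [0, [0, 0, 0], 0],
  ],
)

```text
time: 31.32
tool_pos: [631.7, 32.7, 161.2]
tcp_rot: [180.0, -0.2, -179.7]
ft_force: [-4.4, 1.2, -2.7]
finger_gap: 44.9
grip_force: 74.0
```

Emit:
play_rows(
  increments=[
    [0, [1.2, 1.1, 0], 0],
    [0, [0, 0, 3], 0],
    [0, [0, 0, 4], 0],
    [0, [0, 0, 4], 0],
    [0, [0, 0, 2], 0],
    [0, [0, 0, 0], 0],
    [0, [0, 0, 0], 0],
  ],
)

```text
time: 31.9
tool_pos: [630.9, 33.6, 148.2]
tcp_rot: [180.0, -0.1, -179.7]
ft_force: [-4.4, -0.1, -5.5]
finger_gap: 44.8
grip_force: 73.8
```

Emit:
play_rows(
  increments=[
    [0, [1, 0, 3], 0],
    [0, [0, 0, 2], 0],
    [0, [0, 0, 1.5], 0],
    [0, [0, 0, 0], 0],
    [0, [0, 0, 0], 0],
  ],
)

```text
time: 32.32
tool_pos: [630.8, 33.5, 142.6]
tcp_rot: [-180.0, -0.0, -179.7]
ft_force: [-4.4, -0.2, -3.9]
finger_gap: 45.0
grip_force: 74.0
```

Emit:
play_rows(
  increments=[
    [0, [0, 0, 2], 0],
    [0, [0, 0, 0], 0],
    [0, [0, 0, 0], 0],
  ],
)

```text
time: 32.57
tool_pos: [630.9, 33.6, 142.5]
tcp_rot: [-180.0, 0.0, -179.7]
ft_force: [-11.3, -0.7, 7.9]
finger_gap: 44.9
grip_force: 75.2
```

Emit:
play_rows(
  increments=[
    [0.3, [-0.5, 0, -2], 0],
    [0.8, [0, 0, 0], 0],
    [0.8, [0, 0, 0], 0],
    [0.8, [0, 0, -2], 0],
    [0.8, [0, 0, -20], 0],
    [0.8, [0, 0, -35], 0],
    [0.8, [0, 0, -35], 0],
    [0.8, [10, -14, -8], 0],
    [0.8, [20, -27, 0], 0],
    [0.8, [20, -27, 0], 0],
    [0.8, [20, -27, 0], 0],
    [0.8, [20, -27, 0], 0],
  ],
)

```text
time: 33.57
tool_pos: [541.4, -89.8, 243.3]
tcp_rot: [-180.0, 0.1, -179.7]
ft_force: [-0.4, -0.9, 1.6]
finger_gap: 76.6
grip_force: 0.0
```

Emit:
play_rows(
  increments=[
    [0.8, [20, -27, 0], 0],
    [0.8, [20, -27, 0], 0],
    [0.8, [20, -27, 0], 0],
    [0.8, [20, -27, 0], 0],
    [0.8, [20, -27, 20], 0],
    [0.8, [20, -27, 30], 0],
    [0.8, [17, -18, 35], 0],
    [0.8, [0, 0, 35], 0],
    [0.8, [0, 0, 20], 0],
    [0.8, [0, 0, 0], 0],
    [0.8, [0, 0, 0], 0],
  ],
)

```text
time: 34.48
tool_pos: [407.3, -266.6, 105.6]
tcp_rot: [179.9, -0.1, -179.7]
ft_force: [0.1, 0.8, 0.8]
finger_gap: 77.1
grip_force: 0.0
```

```bash
python3 - <<'E'
from look import *
near('rotor',-60,2,110)
L=[]
for c in("side","top"):
    I=np.mean([snapshot(c)["color"].astype(float) for _ in range(5)],0);s=snapshot(c)
    for q in("key","crank","gear","rotor","keyway"):
        P=[(round(d["p"],2),w(d["xyz"],s)) for d in pinpoint(q,s)[:3]];print(c,q,P)
    o=proj(s,(638,34,160)).astype(int)-[16,16]
    a=I[o[1]:o[1]+34,o[0]:o[0]+32,::-1]
    a=np.clip((a-a.min())*255/(a.max()-a.min()),0,255).astype(np.uint8)
    a=cv2.resize(a,None,fx=12,fy=16,interpolation=cv2.INTER_CUBIC)
    print(c,o);L.append(a)
cv2.imwrite("pics/z6.png",np.hstack(L))
E
```

```text
34.4833 [ 407.3 -266.6  105.6] [ 179.9   -0.1 -179.7] [0.1 0.8 0.8]
side pp [[ 409.7 -271.7   -0.9    1. ]
 [ 408.3 -268.7   -2.8    0.8]]
mask [[270 306 300 336 913]
 [270 306 299 336 957]]
model [266.  288.6] [304.8 327.5]
top pp [[ 414.4 -271.4    0.     0.7]]
mask [[388 412 233 246 231]
 [388 413 234 247 264]]
model [387.3 220. ] [415.3 247.7]
side key [(0.51, array([648.5,  40.9, 177.7])), (0.44, array([734.8, 264.2,   0.5])), (0.38, array([ 412.1, -271.9,    0.1]))]
side crank [(0.6, array([638. ,  33.1, 119.1]))]
side gear [(0.8, array([641.7, 422.5,   3.6]))]
side rotor [(0.89, array([ 412.4, -269. ,    0.4]))]
side keyway [(0.6, array([ 418.9, -251.2,   49.1]))]
side [346 168]
top key [(0.54, array([650.7,  39.5, 180.2]))]
top crank [(0.58, array([638.5,  29.5, 120.6])), (0.28, array([410. , 316.4,  -0.4]))]
top gear [(0.95, array([638. ,  30.8, 131.7])), (0.67, array([306.1, 491.1,  -4.5])), (0.64, array([640.9, 415.6,   0.1]))]
top rotor [(0.84, array([ 414. , -270.9,   -0.2])), (0.64, array([407.5, 159.2,   2.6]))]
top keyway [(0.68, array([ 419.8, -257.9,   44.9]))]
top [297 142]
```

View pics/z6.png

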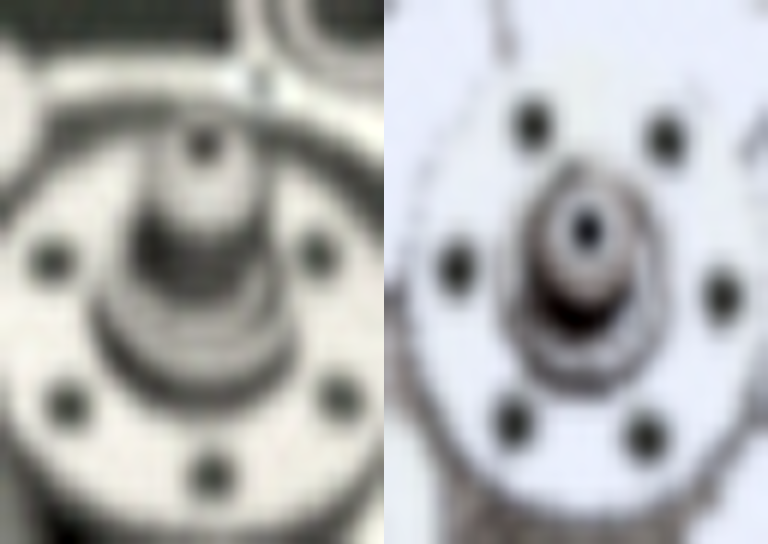

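Gear is home with its boss up, holes spread evenly around the nose in both views. The key itself isn't distinct, so I'll estimate its yaw at 10–25° from touch and the networks. Next is the rotor.

Emit:
play_rows(
  increments=[
    [0.8, [0, 0, 20], 0],
    [0.8, [0, 0, 25], 0],
    [0.8, [0, 0, 15], 0],
    [0.8, [0, 0, 0], 0],
    [0.8, [0, 0, 0], 0],
  ],
)

```text
time: 36.6
tool_pos: [407.1, -266.4, 45.4]
tcp_rot: [179.9, -0.1, -179.7]
ft_force: [0.5, -0.5, -0.1]
finger_gap: 77.2
grip_force: 0.0
```

```bash
python3 - <<'E'
from look import *
T=sense();x,y,z=T["tool_pos"];print(T["time"],T["tool_pos"],T["ft_force"])
L=[]
for c in("side","top"):
    s=snapshot(c);o=proj(s,(408,-268,30)).astype(int)-[25,28]
    a=cv2.resize(s["color"][o[1]:o[1]+50,o[0]:o[0]+50,::-1],None,fx=8,fy=10,interpolation=cv2.INTER_CUBIC)
    for cc,col in((circ(411,-268.7,46,27),(0,255,0)),(circ(411,-268.7,18,46),(0,255,0)),(circ(x,y,z,11),(0,0,255))):
        cv2.polylines(a,[np.array([(proj(s,p)-o)*[8,10]+[4,5] for p in cc],int)],True,col,1)
    L.append(a)
cv2.imwrite("pics/z7.png",np.hstack(L))
E
```

```text
36.6 [ 407.1 -266.4   45.4] [ 0.5 -0.5 -0.1]
```

View pics/z7.png

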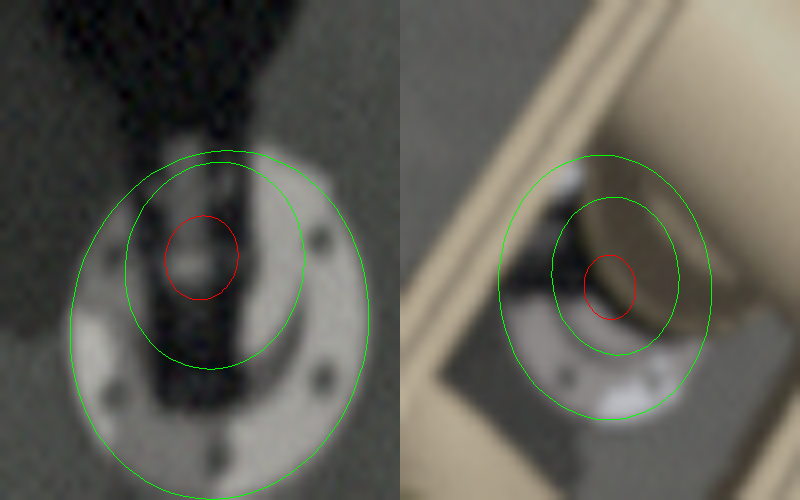

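The side view shows the finger centred near zoom 197 and the drum near 214. So I'll move about +4.5 mm in x and -2 mm in y, then descend and grip.

Emit:
play_rows(
  increments=[
    [0.8, [-4.5, -2, 5], 0],
    [0.8, [0, 0, 12], 0],
    [0.8, [0, 0, 8], 0],
    [0.8, [0, 0, 0], 0],
    [0, [0, 0, 0], 0],
    [0, [0, 0, 0], 0],
    [0, [0, 0, 0], 0],
    [0, [0, 0, 0], 0],
    [0, [0, 0, 0], 0],
    [0, [0, 0, 0], 0],
  ],
  force=90,
)

```text
time: 37.53
tool_pos: [412.7, -269.6, 21.8]
tcp_rot: [-179.9, 0.0, -179.7]
ft_force: [-2.1, -1.9, 4.5]
finger_gap: 51.2
grip_force: 96.1
```

Emit:
play_rows(
  increments=[
    [0, [0, 0, -8], 0],
    [0, [0, 0, -20], 0],
    [0, [0, 0, -35], 0],
    [0, [0, 0, -37], 0],
    [0, [0, 0, -37], 0],
    [0, [0, 0, -37], 0],
    [0, [0, 0, -30], 0],
    [0, [-10, 14, -10], 0],
    [0, [-20, 28, 0], 0],
    [0, [-20, 28, 0], 0],
    [0, [-20, 28, 0], 0],
    [0, [-20, 28, 0], 0],
  ],
)

```text
time: 38.53
tool_pos: [501.1, -140.4, 233.5]
tcp_rot: [179.9, -0.2, -179.7]
ft_force: [0.6, 0.4, -8.6]
finger_gap: 50.6
grip_force: 96.8
```

Emit:
play_rows(
  increments=[
    [0, [-20, 28, 0], 0],
    [0, [-20, 28, 0], 0],
    [0, [-20, 28, 0], 0],
    [0, [-20, 28, 0], 0],
    [0, [-20, 28, 0], 0],
    [0, [-18, 25, 0], 0],
    [0, [-10, 12, 0], 0],
    [0, [0, 0, 0], 0],
    [0, [0, 0, 0], 0],
  ],
)

```text
time: 39.28
tool_pos: [627.7, 36.5, 232.7]
tcp_rot: [180.0, -0.3, -179.6]
ft_force: [-0.6, -0.7, -8.2]
finger_gap: 50.3
grip_force: 96.9
```

Emit:
play_rows(
  increments=[
    [0, [0, 0, 0], 0.1],
    [0, [0, 0, 0], 0.1],
    [0, [0, 0, 0], 0.1],
    [0, [0, 0, 0], 0.1],
    [0, [0, 0, 0], 0.1],
    [0, [0, 0, 0], 0.1],
    [0, [0, 0, 0], 0.1],
    [0, [0, 0, 0], 0],
    [0, [0, 0, 0], 0],
  ],
)

```text
time: 40.03
tool_pos: [627.9, 34.4, 234.2]
tcp_rot: [-179.9, -0.1, 140.3]
ft_force: [0.7, -0.1, -8.9]
finger_gap: 50.6
grip_force: 96.8
```

```bash
python3 - <<'E'
from look import *
near('rotor',-21.8,2)
for c in("side","top"):
    s=snapshot(c)
    for q in("keyway","crank","key"):
        for d in pinpoint(q,s)[:2]: print(c,q,round(d["p"],2),w(d["xyz"],s))
E
```

```text
40.0333 [627.9  34.4 234.2] [-179.9   -0.1  140.3] [ 0.7 -0.1 -8.9]
side pp [[629.2  37.1 213.    0.9]
 [629.3  39.7 212.    0.9]]
mask [[343 378 151 180 638]
 [343 377 151 179 607]]
model [343.1 150.6] [377.9 181.8]
top pp [[631.3  36.3 209.9   0.8]
 [632.9  34.5 209.2   0.6]]
mask [[297 323 148 170 356]]
model [298.3 140.8] [327.6 170.5]
side keyway 0.98 [647.6  44.  260.7]
side crank 0.66 [637.8  35.3 118.7]
side key 0.44 [651.4  37.6 180.2]
top keyway 0.53 [640.6  40.7 257.9]
top crank 0.48 [630.6  35.2 211.9]
top crank 0.18 [406.  317.7   1.7]
top key 0.32 [632.2  38.2 212.3]
top key 0.21 [ 509.  -444.4    2.5]
```

Emit:
play_rows(
  increments=[
    [0, [-4.4, 3.2, 0], 0],
    [0, [-4.4, 3.2, 8], 0],
    [0, [0, 0, 10], 0],
    [0, [0, 0, 10], 0],
    [0, [0, 0, 4], 0],
    [0, [0, 0, 0], 0],
    [0, [0, 0, 0], 0],
  ],
)

```text
time: 41.62
tool_pos: [639.0, 34.4, 201.9]
tcp_rot: [-179.9, -0.1, 140.2]
ft_force: [-0.0, 0.0, -8.8]
finger_gap: 50.9
grip_force: 96.8
```

```bash
python3 - <<'E'
from look import *
near('rotor',-21.8,2)
for c in("side","top"):
    s=snapshot(c)
    for q in("keyway","crank"):
        for d in pinpoint(q,s)[:1]: print(c,q,round(d["p"],2),w(d["xyz"],s))
E
```

```text
41.6167 [639.   34.4 201.9] [-179.9   -0.1  140.2] [-0.   0.  -8.8]
side pp [[641.1  37.8 181.    0.8]
 [639.   38.4 181.9   0.7]]
mask [[346 379 160 188 576]
 [347 380 160 188 583]]
model [346.4 159.7] [380.5 190.4]
top pp [[645.   37.  180.4   0.6]
 [643.6  36.3 180.1   0.6]]
mask [[299 326 148 169 288]
 [298 324 148 169 343]]
model [298.8 140.7] [327.5 169.7]
side keyway 0.57 [653.6  44.7 228.4]
side crank 0.57 [638.4  32.5 120. ]
top keyway 0.76 [654.6  40.2 223.3]
```

Emit:
play_rows(
  increments=[
    [0, [0.5, -1.7, 2], 0],
    [0, [0, 0, 2], 0],
    [0, [0, 0, 2], 0],
    [0, [0, 0, 0], 0],
    [0, [0, 0, 0], 0],
  ],
)

```text
time: 42.93
tool_pos: [638.0, 33.4, 196.6]
tcp_rot: [-180.0, -0.0, 140.2]
ft_force: [0.4, 0.8, -8.1]
finger_gap: 50.5
grip_force: 96.8
```

Emit:
play_rows(
  increments=[
    [0, [0, 0, 2], 0],
    [0, [0, 0, 1.5], 0],
    [0, [0, 0, 0], 0],
    [0, [0, 0, 0], 0],
  ],
)

```text
time: 43.27
tool_pos: [638.1, 33.4, 193.3]
tcp_rot: [-180.0, -0.0, 140.2]
ft_force: [0.2, -0.2, -8.8]
finger_gap: 50.8
grip_force: 96.8
```

Emit:
play_rows(
  increments=[
    [0, [0, 0, 1.5], 0],
    [0, [0, 0, 0], 0],
    [0, [0, 0, 0], 0],
  ],
)

```text
time: 43.52
tool_pos: [638.2, 33.4, 192.0]
tcp_rot: [-180.0, 0.0, 140.2]
ft_force: [-0.1, 0.3, -8.1]
finger_gap: 50.7
grip_force: 96.8
```

Emit:
play_rows(
  increments=[
    [0, [0, 0, 1.5], 0],
    [0, [0, 0, 0], 0],
    [0, [0, 0, 0], 0],
  ],
)

```text
time: 43.77
tool_pos: [638.3, 33.3, 190.4]
tcp_rot: [-180.0, 0.0, 140.2]
ft_force: [0.8, -0.2, -8.5]
finger_gap: 50.7
grip_force: 96.9
```

Emit:
play_rows(
  increments=[
    [0, [0, 0, 1.5], 0],
    [0, [0, 0, 0], 0],
    [0, [0, 0, 0], 0],
  ],
)

```text
time: 44.02
tool_pos: [638.3, 33.3, 188.9]
tcp_rot: [-180.0, 0.0, 140.2]
ft_force: [0.1, -0.8, -9.3]
finger_gap: 50.5
grip_force: 96.9
```

Emit:
play_rows(
  increments=[
    [0, [0, 0, 1.5], 0],
    [0, [0, 0, 0], 0],
    [0, [0, 0, 0], 0],
  ],
)

```text
time: 44.27
tool_pos: [638.3, 33.3, 187.4]
tcp_rot: [-180.0, 0.0, 140.2]
ft_force: [0.6, -3.0, -9.5]
finger_gap: 51.2
grip_force: 96.9
```

Emit:
play_rows(
  increments=[
    [0, [-0.3, -0.4, 0], 0],
    [0, [0, 0, 2], 0],
    [0, [0, 0, 0], 0],
    [0, [0, 0, 0], 0],
  ],
)

```text
time: 44.6
tool_pos: [638.0, 33.0, 185.2]
tcp_rot: [-180.0, -0.0, 140.2]
ft_force: [0.1, -1.0, -8.5]
finger_gap: 50.6
grip_force: 96.9
```

Emit:
play_rows(
  increments=[
    [0, [0, 0, 2], 0],
    [0, [0, 0, 0], 0],
    [0, [0, 0, 0], 0],
  ],
)

```text
time: 44.85
tool_pos: [638.0, 33.0, 183.2]
tcp_rot: [-180.0, -0.0, 140.2]
ft_force: [0.2, -1.7, -8.7]
finger_gap: 50.7
grip_force: 96.8
```

Emit:
play_rows(
  increments=[
    [0, [0, 0, 2.5], 0],
    [0, [0, 0, 2.5], 0],
    [0, [0, 0, 2.5], 0],
    [0, [0, 0, 2], 0],
    [0, [0, 0, 0], 0],
    [0, [0, 0, 0], 0],
  ],
)

```text
time: 45.35
tool_pos: [638.0, 32.9, 173.6]
tcp_rot: [-180.0, -0.0, 140.2]
ft_force: [-0.1, -0.6, -8.7]
finger_gap: 50.5
grip_force: 96.8
```

Emit:
play_rows(
  increments=[
    [0, [0, 0, 2], 0],
    [0, [0, 0, 1.5], 0],
    [0, [0, 0, 0], 0],
    [0, [0, 0, 0], 0],
  ],
)

```text
time: 45.68
tool_pos: [638.1, 32.9, 170.3]
tcp_rot: [-180.0, -0.0, 140.2]
ft_force: [0.3, -0.5, -9.7]
finger_gap: 50.8
grip_force: 96.8
```

Emit:
play_rows(
  increments=[
    [0, [0, 0, 1], 0],
    [0, [0, 0, 1.2], 0],
    [0, [0, 0, 0], 0],
    [0, [0, 0, 0], 0],
  ],
)

```text
time: 46.02
tool_pos: [638.6, 32.9, 169.9]
tcp_rot: [180.0, 0.1, 140.2]
ft_force: [-4.9, -0.0, 3.0]
finger_gap: 50.9
grip_force: 98.1
```

Emit:
play_rows(
  increments=[
    [0, [0, 0, 1], 0],
    [0, [0, 0, 0], 0],
    [0, [0, 0, 0], 0],
  ],
)

```text
time: 46.27
tool_pos: [638.7, 32.9, 169.9]
tcp_rot: [179.9, 0.1, 140.2]
ft_force: [-8.2, 0.3, 8.9]
finger_gap: 51.0
grip_force: 99.1
```

Emit:
play_rows(
  increments=[
    [0.2, [0, 0, -2.5], 0],
    [0.7, [0, 0, 0], 0],
    [0.8, [0, 0, 0], 0],
    [0.8, [0, 0, -2], 0],
    [0.8, [0, 0, -10], 0],
    [0.8, [0, 0, -20], 0],
    [0.8, [0, 0, -30], 0],
    [0.8, [0, 0, -30], 0],
    [0.8, [25, -25, 0], 0],
    [0.8, [25, -25, 0], 0],
    [0.8, [25, -25, 0], 0],
    [0.8, [20, -20, 0], 0],
  ],
)

```text
time: 47.27
tool_pos: [503.0, 20.7, 263.0]
tcp_rot: [180.0, 0.1, 140.2]
ft_force: [-0.9, -0.3, 0.3]
finger_gap: 76.3
grip_force: 0.0
```

Emit:
play_rows(
  increments=[
    [0.8, [20, -20, 0], 0],
    [0.8, [0, 0, 0], 0],
    [0.8, [0, 0, 0], 0],
    [0.8, [0, 0, 0], 0],
  ],
)

```text
time: 47.6
tool_pos: [477.1, 18.2, 263.2]
tcp_rot: [179.9, 0.1, 140.2]
ft_force: [0.1, 0.1, 0.7]
finger_gap: 77.1
grip_force: 0.0
```

```bash
python3 - <<'E'
from look import *
T=sense();print(T["time"],T["tool_pos"],T["ft_force"],T["qd"])
L=[]
for c in("side","top"):
    s=snapshot(c)
    for q in("rotor","keyway"):
        for d in pinpoint(q,s)[:2]: print(c,q,round(d["p"],2),w(d["xyz"],s))
    o=proj(s,(638,34,160)).astype(int)-[33,40]
    a=cv2.resize(s["color"][o[1]:o[1]+75,o[0]:o[0]+66,::-1],None,fx=6,fy=8,interpolation=cv2.INTER_CUBIC)
    for cc in(circ(638.5,34,148+46,27),circ(638.5,34,148+18,46)):
        cv2.polylines(a,[np.array([(proj(s,p)-o)*[6,8]+[3,4] for p in cc],int)],True,(0,255,0),1)
    L.append(a)
cv2.imwrite("pics/z8.png",np.hstack(L))
E
```

```text
47.6 [477.1  18.2 263.2] [0.1 0.1 0.7] [ 0.2  1.8 -1.1 -0.1 -0.2 -0. ]
side rotor 0.78 [640.5  35.7 145.5]
side keyway 0.87 [652.7  43.7 194.2]
top rotor 0.68 [503.8 475.8  -2. ]
top rotor 0.39 [640.1  33.4 144.2]
top keyway 0.44 [652.1  36.4 192.8]
```

View pics/z8.png

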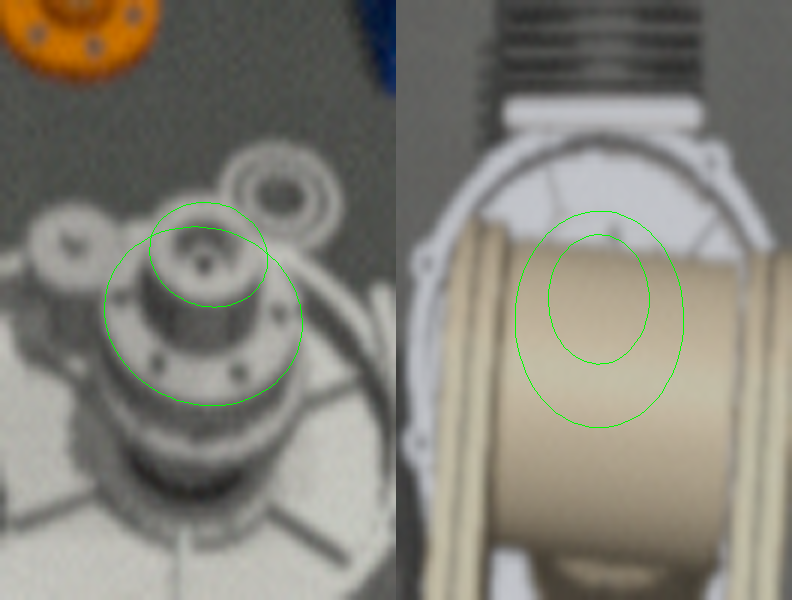

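The side view shows the rotor level on top of the gear, flange at zoom (203,315) matching the home overlay. The nose is flush inside the drum at (203,260). All three parts are home and the gripper is clear.

```bash
python3 -c "
from bench import *
print(hand_in())"
```

```text
the job is handed in; nothing more can be done
None
```

The collar, gear (boss up) and rotor (keyway on the key) were each lowered until they stopped at their home heights, in that order, then let go, and the job is handed in at about 48 s with no verdict returned.

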